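# Start the vacuum sealer and hold its lid shut

### The arm

A 6-joint arm with a two-finger parallel gripper is mounted at the origin on the work surface. World frame = base frame: x ahead of the robot, y to its left, z up, the work surface at z = 0. Lengths are in mm, angles in rad, forces in N, time in s.
With the tool pointing down it reaches from about 275 to 850 mm from the base axis. Payload 5.2 kg.
Tool frame: the origin (TCP) lies at the very end of the fingers, on their centre line; the grasp point (between the pads) lies 19 mm behind it; z points along the fingers, y is the line along which they close (so a half turn about z gives the same grasp; the last joint's range is limited). The gripper opens to 85 mm and grips with 20 to 120 N. Pads are 22 mm wide; open, the fingers measure 114 mm over their backs; the gripper's body (76 mm by 85 mm) begins 54 mm behind the grasp point. The pads swing forward as they close: fully open they stand 13 mm farther back than shut.
Start: joints at [-1.363, 0.259, 1.535, -0, 1.348, -0.203], TCP at [219.659, -504.237, 231.31] pointing down, gripper open.
Joint ranges: [-3.14, 3.14], [-0.91, 2.08], [0.19, 2.58], [-1.22, 4.36], [0.22, 2.71], [-3.12, 3.12]. Speed limits (rad/s): [2.57, 2.57, 3.14, 3.14, 3.14, 3.14].

### API

Orientations are given as a unit quaternion [x, y, z, w].
In Python, from rig import r gives the robot as it stands.
- The arm moves only by the tool play_rows, never from a script. Its argument "steps" is a list of rows, each a list of 3 entries, a list of its own where there are three numbers: the shift along the world's x, y, z as a fraction of full scale, then the turn, a rotation vector about the world's x, y, z as a fraction of full scale, then the opening, from 0 (shut) to 1 (fully open). A call has 1 to 20 rows; each row shifts and turns the commanded pose from where the row before left it; what a row does not reach is not made up. Full scale, the value 1, is 0.03 m for a shift and 90 degrees for a turn. A row lasts 1/12 s, in which the tool goes at most 41.7 mm and 7.16 degrees, less where a joint would pass 70% of its speed; a pose out of reach is approached as far as the arm can. A call with a number of a shift or a turn outside -1 to 1 is refused whole. A call with a gripper value outside its range is refused whole. The fingers move at their own pace and stop on an object; "squeeze" is the grip in N (left out, the last holds). Time passes only in rows, so rows that do not move let the fingers close. It gives the time, the measured TCP pose, the force, the opening and the grip force at its end, in the units of the state.
- r.read_state(): the state, without advancing time (a new reading comes with each control period).
- r.capture(name): name is "side" or "top"; returns (picture, depth): 420x560x3 uint8, blue, green, red; 420x560 float32, mm along the optical axis (not along the pixel's ray), 0 where there is no reading.
- r.camera_model(name): a dict with "fx", "fy", "cx", "cy" (pixels), "world_to_cam" (4x4, takes a point from world to camera coordinates). Camera axes: x right, y down, z forward; pixel columns grow to the right and rows downward; lengths in mm; the calibration is good to about 2 mm. A picture is of the moment at which its call begins. camera_model takes no time and is no camera call.
- r.finish_job(): hands the job in; it is judged then, once.
The state is a dict: "t": time; "joints": joint angles; "dq": joint speeds; "joint_torque": joint torques, N m; "ee_pos": TCP position; "eef_rot": TCP orientation; "force": force on the tool from outside, world axes, zero at the start; "moment": the same for the moment, N m; "opening": finger opening in mm; "finger_force": force on a finger pad.
Only numpy, scipy, OpenCV 4.12 (cv2) and the standard library are available. Lean on these libraries where they do the work, as an engineer would, in place of code of your own. Each camera call takes 0.05 s, during which the arm holds its last target. There are 200 camera calls.

### The job

Start a vacuum run on the chamber vacuum sealer: press the green start key on its front panel down with a fingertip, leaving the red stop key alone. Then push the raised clear lid down with the fingertips (the black bar along its front edge is there to push on), without slamming it, until it lies flat shut, and finish while still holding it shut with the fingertips, because it springs up again when let go. Grip and lift nothing, do not raise the lid further, and leave the tubs in the chamber and everything else standing where they are.

Things in the scene. Friction and masses are not known exactly. Their poses are not given: they have to be found in the camera images.
- sealer: fixed stainless chamber vacuum sealer, 440 deep (x) x 360 wide (y), deck 160 mm high; place and yaw vary. Origin: centre of its underside, on the table; +x to its hinged rear, front to -x, z up. Chamber, floor at z = 75: x -85 to 125, |y| < 140 mm. Sloped panel: x -220 to -115, z 120 (front) to 145 mm; left (+y) to right on it: gauge, screen, green key, red key
- start_key_top (a point): centre of the green start key's top face, key 24 mm across in a black collar 40 mm across; the face stands 10 mm above the collar, 22 mm above the panel. At (-180, -55, 153) mm in the sealer's frame. It slides 6 mm along the panel's normal: down, leaning 0.234 rad to the sealer's rear, and springs back
- start_key (a joint): travel of the green start key in m: 0 released, 0.006 fully down (5 N; 1.5 N starts it moving). Pressed counts beyond 0.004
- stop_key_top (a point): centre of the top face of the red stop key, the same size, 75 mm to the right of the green one (towards the sealer's -y); not to be pressed
- stop_key (a joint): travel of the red stop key in m: 0 released, 0.006 fully down
- lid_angle (a joint): opening angle of the lid in rad: 0 flat shut, grows as its front rises, stop at 0.75; starts at 0.44 to 0.58. Spring and friction: the lid stays where it stands half open but rises when let go near shut. At the bar, pushing takes up to about 10 N near shut, holding it shut about 5 N
- lid: the sealer's lid: clear dome in a grey frame, 270 mm from hinge to front edge, 324 wide, with a black push bar on its front edge. It turns about a hinge line along the sealer's y at x = 150, z = 168 mm in the sealer's frame. Origin: under the middle of the bar, 272 mm in front of the hinge line; x runs to the hinge, y as the sealer's, z normal to the lid
- lid_bar_top (a point): centre of the top face of the black push bar (260 long along y, 36 wide along x, 20 mm thick), 20 mm above the lid's origin along its z; with the lid shut at (-122, 0, 188) mm in the sealer's frame. The face tilts with the lid
- tub_a: round white tub with a blue lid, 100 mm across, 64 mm high, standing loose in the left half of the chamber; origin at the centre of its underside; leave it
- tub_b: same tub in the right half of the chamber; leave it
- tub_c: same tub, standing on the table beside the sealer; leave it
- chopstick_cup: steel cup 80 mm across and 110 mm high with red chopsticks up to about 208 mm high, standing on the table beside the sealer; origin at the centre of its underside; leave it
- tumbler: empty steel tumbler 72 mm across, 100 mm high, on the table beside the sealer; origin at the centre of its underside; leave it
- bowl_stack: stack of white bowls, 144 mm across, 102 mm high, on the table to the robot's right; origin at the centre of its underside; leave it
- soup_bowl: red soup bowl, 116 mm across, 62 mm high, on the table to the robot's left; origin at the centre of its underside; leave it

How it is judged (in metres and radians):
On the way, in this order (a step that is already met when the one before it is completed fails the run):
1. the green start key is pressed down by at least 4 mm (value of joint start_key above 0.004 m), for 0.05 s.
2. the lid is pushed shut (within 0.02 rad) with the fingers on it (value of joint lid_angle below 0.02 rad and contact force between lid and the fingers above 1.5 N), for 0.3 s.
At the end, for the whole second after the job is handed in: the lid lies shut (within 0.02 rad) and still, held down by the fingers pressing on it with more than 1.5 N; the start key has been let go (less than 3 mm of travel) (all of step 2 and velocity of joint lid_angle between -0.05 and 0.05 rad/s and value of joint start_key below 0.003 m); the arm keeps its last pose, push and grip.
It fails at once if the red stop key is pressed (more than 2.5 mm) (value of joint stop_key above 0.0025 m).
It fails at once if the lid is slammed (closing faster than 1.5 rad/s) (velocity of joint lid_angle below -1.5 rad/s).
It fails at once if the lid is raised to 0.68 rad or more (value of joint lid_angle above 0.68 rad).
It fails at once if a tub in the chamber is moved more than 20 mm or lifted (distance of any of tub_a, tub_b from where it was at the start of the episode above 0.02 m).
It fails at once if another thing on the table is moved more than 25 mm, lifted or knocked over (distance of any of tub_c, chopstick_cup, tumbler, bowl_stack, soup_bowl from where it was at the start of the episode above 0.025 m).
It also fails if it takes over 48 s, if anything falls off the work surface, if the arm or the gripper's body presses on something with over 40 N, if the wrist force passes 120 N, or if a joint passes its speed limit or range.

## Working session

There is one attempt and no reset: what is moved stays moved. The work goes in short steps, Python scripts to look and compute and a tool call to move; the robot and the scene stay as the last step left them, time stands still between calls to the robot, and variables do not carry over. Pictures are saved under pics/ and viewed, at most 10 in all, crops included, and the job is handed in when it is done.

Besides the shell and the picture viewer there is one more tool, called after "Call:" by a JSON object that holds its "method" and its "body". play_rows: Moves the arm, as the interface text tells. Its arguments: {"type":"object","properties":{"steps":{"type":"array","items":{"type":"array"}},"squeeze":{"type":"number"}},"required":["steps"]}

```bash
mkdir -p pics; ls; python3 - <<'E'
from rig import r
import cv2,numpy as np
for n in("side","top"):
    p,d=r.capture(n); cv2.imwrite(f"pics/{n}0.png",p); np.save(f"{n}0.npy",d)
    m=r.camera_model(n); print(n,m["fx"],m["cx"],m["cy"],np.round(m["world_to_cam"],3).tolist())
s=r.read_state(); print(s["t"],s["ee_pos"],s["eef_rot"],s["force"],s["opening"])
E
```

```text
pics
side 384.4307672458083 277.6194608526488 213.17124679395528 [[-0.354, -0.935, 0.001, 165.927], [-0.552, 0.209, -0.807, 390.173], [0.755, -0.286, -0.59, 823.279], [0.0, 0.0, 0.0, 1.0]]
top 438.14355157361604 284.22972902495275 206.8766595067065 [[0.004, -1.0, -0.017, 9.344], [-0.999, -0.004, -0.04, 528.963], [0.04, 0.017, -0.999, 1439.156], [0.0, 0.0, 0.0, 1.0]]
0.1 [ 219.56303514 -503.7718514   230.55203743] [ 9.78977081e-01  2.03968654e-01 -1.03758110e-05 -8.14825526e-04] [ 0.1519787  -0.35851859 -0.54643448] 85.15191853482726
```

View pics/top0.png

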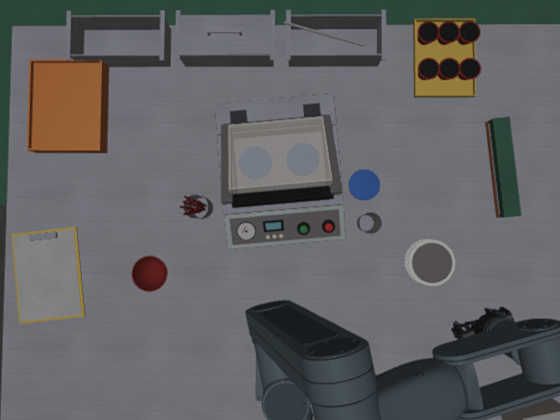

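View pics/side0.png

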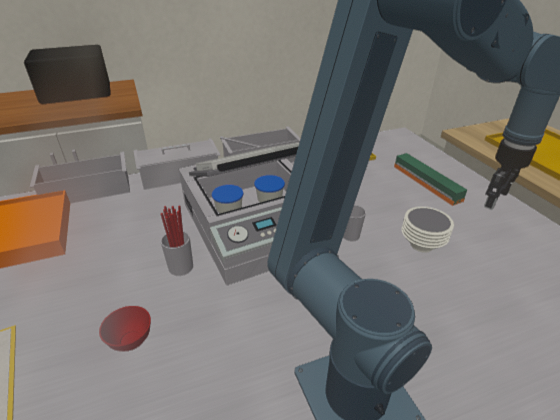

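The top view shows the green key at about (304,229), the red key at (329,227), the bar running from (232,199) to (333,196), and the tumbler at (368,223). In the side view the arm hides the keys, but the gauge is visible at (237,234).

```bash
cat > h.py <<'E'
import numpy as np,cv2
from rig import r
def pts(n,m,d):
    c=r.camera_model(n); v,u=np.nonzero(m&(d>0)); z=d[v,u]
    P=np.c_[(u-c["cx"])/c["fx"]*z,(v-c["cy"])/c["fy"]*z,z]; W=c["world_to_cam"]
    return (P-W[:3,3])@W[:3,:3]
def masks(p):
    b,g,R=[p[...,i].astype(int) for i in range(3)]
    box=np.zeros(b.shape,bool); box[215:245,290:345]=1
    return (g>R+25)&(g>b+10)&box,(R>g+50)&box,(p.max(2)<40)
E
python3 - <<'E'
from h import *
p=cv2.imread("pics/top0.png");d=np.load("top0.npy");g,rd,bk=masks(p)
for n,m in(("green",g),("red",rd)):
    v,u=np.nonzero(m);P=pts("top",m,d);print(n,m.sum(),u.mean(),v.mean(),np.median(P,0).round(1),P.mean(0).round(1),P[:,2].min(),P[:,2].max())
bk[:185]=0;bk[210:]=0;bk[:,:228]=0;bk[:,338:]=0
P=pts("top",bk,d);print("bar",len(P),P.mean(0),np.median(P,0),P.min(0),P.max(0))
top=P[P[:,2]>np.median(P[:,2])-15]
print(cv2.minAreaRect(top[:,:2].astype(np.float32)),np.linalg.lstsq(np.c_[top[:,:2],np.ones(len(top))],top[:,2],rcond=None)[0])
# panel top-view rows around keys, deck
q=pts("top",np.pad(np.ones((1,105),bool),((240,179),(230,225))),d);print("panel front",np.median(q,0))
# tub lids seen in side view
ps=cv2.imread("pics/side0.png");ds=np.load("side0.npy")
hsv=cv2.cvtColor(ps,cv2.COLOR_BGR2HSV);m=cv2.inRange(hsv,(105,150,80),(130,255,255))
k,l,s,c=cv2.connectedComponentsWithStats(m)
for i in range(1,k):
    if s[i,4]>60:print("blue",c[i],np.median(pts("side",l==i,ds),0).round(1))
hsv=cv2.cvtColor(p,cv2.COLOR_BGR2HSV)
for n,(x0,x1,y0,y1) in dict(tumbler=(355,382,212,236),cup=(175,215,190,222)).items():
    m=np.zeros(d.shape,bool);m[y0:y1,x0:x1]=1;Q=pts("top",m,d);Q=Q[Q[:,2]>60];print(n,Q.min(0),Q.max(0))
s=cv2.resize(p[180:260,210:390],None,fx=4,fy=4);cv2.imwrite("pics/crop1.png",s)
E
```

```text
green 53 303.37735849056605 229.0754716981132 [457.5 -47.4 152.9] [457.2 -48.3 151.5] 138.49843612504367 158.8656357359767
red 53 328.4339622641509 226.66037735849056 [ 463.8 -121.6  153. ] [ 464.9 -122.6  152.3] 141.96522307521388 158.02430077385307
bar 1259 [544.50493309  13.47481382 311.48311893] [545.03222705  12.47258405 312.98668799] [ 518.48507738 -132.833851    157.52599322] [572.76248747 164.3586478  323.83095782]
((545.1425170898438, 13.318801879882812), (34.46456527709961, 257.82928466796875), 5.350213050842285) [-2.52163654e-01 -2.34761177e-02  4.50424530e+02]
panel front [423.35854336  15.97746219 124.32474954]
blue [269.11688312 183.34025974] [664.7 -43.8 137.9]
blue [227.09953704 193.43981481] [653.7  99.4 138.1]
tumbler [ 445.56486319 -290.70091281   60.0704394 ] [ 510.96856127 -222.52093562  107.59068379]
cup [489.43090289 245.01160116  60.84029131] [567.53342396 324.38448138 212.21454287]
```

View pics/crop1.png

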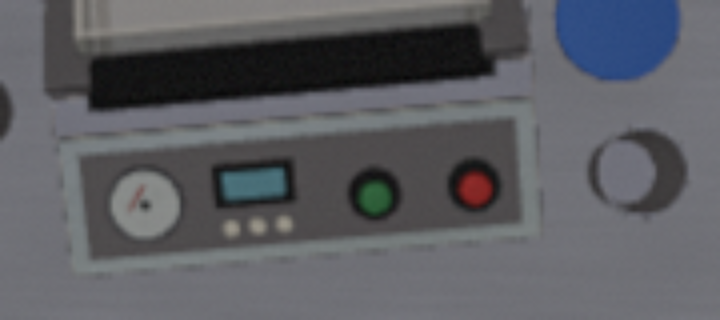

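The crop confirms the bar, the green key at crop (375,197) and the red key at crop (475,188). Measured values:
- Green key top at about (457.5, -48, 153).
- Sealer yaw about 0.095 rad.
- Lid angle about 0.48 rad.

I'll move above the key with the fingers shut and the tool tilted along the key normal.

Call:
{"method": "play_rows", "body": {"steps": [[[0.3,0.7,0],[0,0,-0.05],0],[[0.45,0.9,0],[0,0,-0.05],0],[[0.45,0.9,0],[0,0,-0.05],0],[[0.45,0.9,0],[0,0,-0.05],0],[[0.45,0.9,0],[0.0047,-0.0495,0],0],[[0.45,0.9,0],[0.0047,-0.0495,0],0],[[0.45,0.9,0],[0.0047,-0.0495,0],0],[[0.45,0.9,0],[0,0,0],0],[[0.45,0.9,0],[0,0,0],0],[[0.45,0.9,0],[0,0,0],0],[[0.45,0.9,0],[0,0,0],0],[[0.45,0.9,0],[0,0,0],0],[[0.45,0.9,0],[0,0,0],0],[[0.45,0.9,0],[0,0,0],0],[[0.45,0.9,0],[0,0,0],0],[[0.45,0.9,0],[0,0,0],0],[[0.4,0.6,0],[0,0,0],0],[[0,0,0],[0,0,0],0]], "squeeze": 20}}

```text
t: 1.6
ee_pos: [444.0, -56.9, 231.2]
eef_rot: [0.992, 0.05, 0.117, -0.006]
force: [-0.6, -0.4, 0.7]
opening: -0.2
finger_force: 0.0
```

```bash
python3 - <<'E'
from h import *
from scipy.spatial.transform import Rotation as R
s=r.read_state();print(s["ee_pos"],R.from_quat(s["eef_rot"]).as_matrix().round(3).tolist(),s["force"])
p,d=r.capture("side");cv2.imwrite("pics/side1.png",p)
hsv=cv2.cvtColor(p,cv2.COLOR_BGR2HSV)
for n,lo,hi in(("green",(45,80,40),(80,255,255)),):
    m=cv2.inRange(hsv,lo,hi);k,l,st,c=cv2.connectedComponentsWithStats(m)
    for i in range(1,k):
        if st[i,4]>15:print(n,st[i],c[i],np.median(pts("side",l==i,d),0).round(1))
E
```

```text
[443.99863465 -56.90900885 231.18036684] [[0.968, 0.1, 0.231], [0.097, -0.995, 0.024], [0.233, -0.001, -0.973]] [-0.58842832 -0.44905704  0.67062709]
green [398 154  68  39 519] [432.04624277 173.28901734] [ 640.2 -698.6   53.9]
green [291 213   9   8  58] [295.12068966 216.12068966] [453.3 -46.8 149.9]
```

View pics/side1.png

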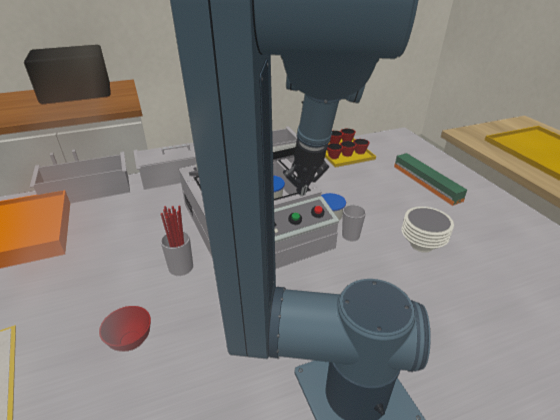

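The side view shows the green key at (295,216) and the red key at (318,211), with the tip hovering above. This agrees with the top-view measurement.

Call:
{"method": "play_rows", "body": {"steps": [[[-0.18,0.23,0],[0,0,0],0],[[0.135,0.014,-0.57],[0,0,0],0],[[0.135,0.014,-0.57],[0,0,0],0],[[0.135,0.014,-0.57],[0,0,0],0],[[0.135,0.014,-0.57],[0,0,0],0],[[0.02,0.002,-0.08],[0,0,0],0],[[0,0,0],[0,0,0],0]]}}

```text
t: 2.23
ee_pos: [453.2, -51.9, 159.5]
eef_rot: [0.992, 0.047, 0.115, -0.006]
force: [-0.1, 0.3, 0.2]
opening: 0.0
finger_force: 0.0
```

Call:
{"method": "play_rows", "body": {"steps": [[[0.015,0.0016,-0.065],[0,0,0],0],[[0.015,0.0016,-0.065],[0,0,0],0],[[0.015,0.0016,-0.065],[0,0,0],0],[[0.015,0.0016,-0.065],[0,0,0],0],[[0,0,0],[0,0,0],0]]}}

```text
t: 2.65
ee_pos: [456.5, -51.5, 152.8]
eef_rot: [0.992, 0.048, 0.117, -0.005]
force: [-0.1, -0.9, -0.1]
opening: 0.0
finger_force: 0.0
```

Call:
{"method": "play_rows", "body": {"steps": [[[0.015,0.1,-0.065],[0,0,0],0],[[0.015,0.0016,-0.065],[0,0,0],0],[[0,0,0],[0,0,0],0]]}}

```text
t: 2.9
ee_pos: [457.8, -48.4, 149.1]
eef_rot: [0.992, 0.048, 0.117, -0.005]
force: [0.3, -1.3, 3.5]
opening: -0.1
finger_force: 1.8
```

Call:
{"method": "play_rows", "body": {"steps": [[[0.015,0.0016,-0.065],[0,0,0],0],[[0,0,0],[0,0,0],0]]}}

```text
t: 3.07
ee_pos: [458.2, -48.4, 147.1]
eef_rot: [0.992, 0.048, 0.117, -0.005]
force: [0.8, -0.2, 4.7]
opening: -0.3
finger_force: 2.4
```

Call:
{"method": "play_rows", "body": {"steps": [[[0.015,0.0016,-0.065],[0,0,0],0],[[0.008,0.0008,-0.035],[0,0,0],0],[[0,0,0],[0,0,0],0]]}}

```text
t: 3.32
ee_pos: [458.6, -48.4, 146.6]
eef_rot: [0.992, 0.049, 0.118, -0.005]
force: [-16.3, 2.0, 33.3]
opening: -0.0
finger_force: 18.0
```

The key bottomed out, with the force jumping to 33 N, so it was fully pressed. Next I retract along the normal, go up, and move over the bar.

Call:
{"method": "play_rows", "body": {"steps": [[[-0.08,-0.008,0.32],[0,0,0],0],[[-0.155,-0.016,0.65],[0,0,0],0],[[-0.155,-0.016,0.65],[0,0,0],0],[[-0.1,-0.01,0.65],[0,0,0],0],[[0,0.36,0.95],[0,0,0],0],[[0,0.36,0.95],[0,0,0],0],[[0,0.36,0.95],[0,0,0],0],[[0,0.36,0.95],[0,0,0],0],[[0,0.36,0.95],[0,0,0],0],[[0,0.36,0.95],[0,0,0],0],[[0,0,0],[0,0,0],0]]}}

```text
t: 4.23
ee_pos: [445.5, 16.3, 388.8]
eef_rot: [0.991, 0.049, 0.121, -0.005]
force: [0.2, -0.1, 0.9]
opening: -0.3
finger_force: 0.0
```

Call:
{"method": "play_rows", "body": {"steps": [[[0.7,0,0],[0,0,0],0],[[0.95,0,0],[0,0,0],0],[[0.95,0,0],[0,0,0],0],[[0.8,0,0],[0,0,0],0],[[0,0,0],[0,0,0],0]]}}

```text
t: 4.65
ee_pos: [548.6, 14.8, 380.5]
eef_rot: [0.992, 0.048, 0.116, -0.006]
force: [-0.1, 0.3, -0.9]
opening: -0.3
finger_force: 0.0
```

```bash
python3 - <<'E'
from h import *
for n in("side",):
    p,d=r.capture(n);cv2.imwrite("pics/side2.png",p)
s=r.read_state();print(s["t"],s["ee_pos"],s["force"])
E
```

```text
4.7 [546.6628262   15.08022498 380.53997573] [-0.10028493  0.79036699  0.2101129 ]
```

View pics/side2.png

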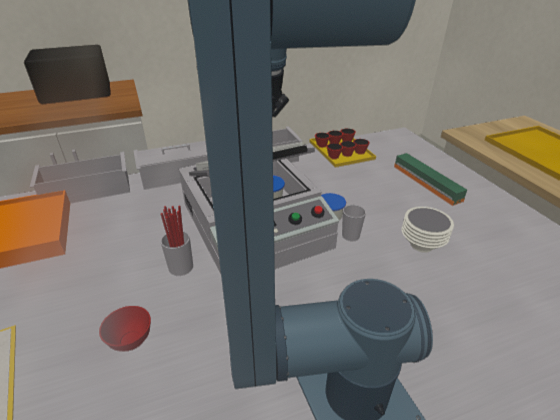

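The tip at (280,108) is clear above the bar at (290,156), and the lid is still raised. Next I lower to contact.

Call:
{"method": "play_rows", "body": {"steps": [[[0.05,0,-0.6],[0,0,0],0],[[0.05,0,-0.6],[0,0,0],0],[[0,0,-0.3],[0,0,0],0],[[0,0,-0.1],[0,0,0],0],[[0,0,-0.1],[0,0,0],0],[[0,0,0],[0,0,0],0]]}}

```text
t: 5.2
ee_pos: [548.4, 15.1, 332.2]
eef_rot: [0.992, 0.048, 0.117, -0.005]
force: [0.1, -0.2, 0.1]
opening: -0.1
finger_force: 0.0
```

Call:
{"method": "play_rows", "body": {"steps": [[[0,0,-0.1],[0,0,0],0],[[0,0,-0.1],[0,0,0],0],[[0,0,-0.1],[0,0,0],0],[[0,0,0],[0,0,0],0]]}}

```text
t: 5.53
ee_pos: [548.4, 15.1, 322.5]
eef_rot: [0.992, 0.048, 0.116, -0.005]
force: [0.2, 0.3, -0.1]
opening: -0.2
finger_force: 0.0
```

Call:
{"method": "play_rows", "body": {"steps": [[[0,0,-0.15],[0,0,0],0],[[-0.05,0,-0.15],[0,0,0],0],[[-0.08,0,-0.15],[0,0,0],0],[[-0.08,0,-0.15],[0,0,0],0],[[0,0,0],[0,0,0],0]]}}

```text
t: 5.95
ee_pos: [541.8, 15.0, 304.0]
eef_rot: [0.992, 0.048, 0.116, -0.005]
force: [0.3, -0.8, 0.2]
opening: 0.3
finger_force: 0.1
```

```bash
python3 - <<'E'
from h import *
p,d=r.capture("side");cv2.imwrite("pics/side3.png",cv2.resize(p[60:240,160:360],None,fx=4,fy=3.3))
p,d=r.capture("top");cv2.imwrite("pics/top3.png",cv2.resize(p[160:260,210:360],None,fx=4,fy=4))
g,rd,bk=masks(p);bk[:180]=0;bk[215:]=0;bk[:,:228]=0;bk[:,262]=0;bk[:,262:]=0
P=pts("top",bk,d);P=P[abs(P[:,2]-np.median(P[:,2]))<15];print(len(P),np.median(P,0),P.min(0),P.max(0))
s=r.read_state();print(s["ee_pos"],s["force"])
E
```

```text
270 [529.89169468 113.32223218 298.48653066] [511.14348937  68.21422476 288.59164597] [549.02095104 141.27934836 308.52701927]
[541.80914113  15.27701596 304.32440785] [ 0.53539525 -0.10449745  0.09369929]
```

View pics/side3.png

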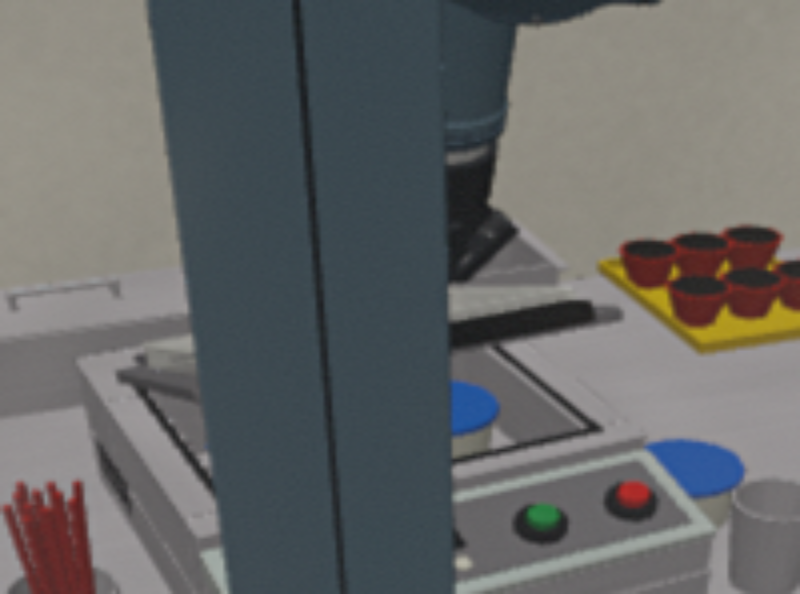

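The crop shows the bar below the tip, and depth shows it has already dropped from z 313 to 298, so the lid is following the fingertips. I continue along the arc.

Call:
{"method": "play_rows", "body": {"steps": [[[-0.08,0,-0.16],[0,0,0],0],[[-0.12,0,-0.24],[0,0,0],0],[[-0.12,-0.01,-0.24],[0,0,0],0],[[-0.1,-0.01,-0.24],[0,0,0],0],[[-0.07,-0.01,-0.22],[0,0,0],0],[[-0.07,-0.01,-0.22],[0,0,0],0],[[-0.07,-0.01,-0.22],[0,0,0],0],[[-0.07,-0.01,-0.22],[0,0,0],0],[[-0.05,-0.01,-0.22],[0,0,0],0],[[-0.05,-0.01,-0.22],[0,0,0],0],[[-0.05,-0.01,-0.16],[0,0,0],0],[[0,0,0],[0,0,0],0]]}}

```text
t: 7.05
ee_pos: [515.8, 12.8, 232.8]
eef_rot: [0.992, 0.048, 0.116, -0.006]
force: [-0.8, 0.4, 2.9]
opening: -0.0
finger_force: 1.4
```

```bash
python3 - <<'E'
from h import *
p,d=r.capture("top");cv2.imwrite("pics/top4.png",cv2.resize(p[150:260,200:360],None,fx=5,fy=5))
g,rd,bk=masks(p);bk[:180]=0;bk[225:]=0;bk[:,:228]=0;bk[:,262:]=0
P=pts("top",bk,d);P=P[abs(P[:,2]-np.median(P[:,2]))<15];print(len(P),np.median(P,0),P.min(0),P.max(0))
s=r.read_state();print(s["ee_pos"],s["force"])
E
```

```text
274 [505.39001275 106.86441223 229.22553984] [485.59248701  72.93990142 216.86106952] [525.07853541 138.66800819 236.38011816]
[515.94866529  12.79286067 233.17281557] [-0.82840199  1.54206641  2.77090426]
```

View pics/top4.png

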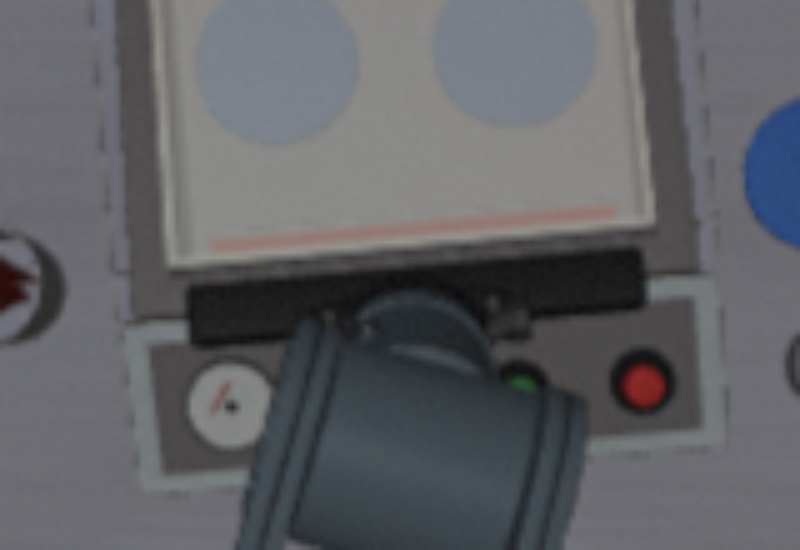

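The top view shows the bar from (190,315) to (645,278), with the gripper centred on it and both keys clear. It lies at z about 229 mm, so roughly 41 mm remains.

Call:
{"method": "play_rows", "body": {"steps": [[[-0.04,-0.003,-0.12],[0,0,0],0],[[-0.03,-0.003,-0.14],[0,0,0],0],[[-0.03,-0.003,-0.14],[0,0,0],0],[[-0.03,-0.003,-0.14],[0,0,0],0],[[-0.02,-0.003,-0.14],[0,0,0],0],[[-0.02,-0.003,-0.14],[0,0,0],0],[[-0.02,-0.003,-0.12],[0,0,0],0],[[-0.02,-0.003,-0.12],[0,0,0],0],[[-0.01,0,-0.1],[0,0,0],0],[[0,0,0],[0,0,0],0]]}}

```text
t: 7.93
ee_pos: [510.4, 12.2, 199.4]
eef_rot: [0.992, 0.048, 0.117, -0.006]
force: [0.1, 1.7, 3.6]
opening: -0.2
finger_force: 2.2
```

Call:
{"method": "play_rows", "body": {"steps": [[[0,0,-0.07],[0,0,0],0],[[0,0,-0.06],[0,0,0],0],[[0,0,0],[0,0,0],0]]}}

```text
t: 8.18
ee_pos: [510.0, 12.1, 195.6]
eef_rot: [0.992, 0.048, 0.117, -0.006]
force: [-0.9, 1.1, 6.5]
opening: -0.4
finger_force: 2.9
```

Call:
{"method": "play_rows", "body": {"steps": [[[0,0,-0.06],[0,0,0],0],[[0,0,-0.05],[0,0,0],0],[[0,0,0],[0,0,0],0]]}}

```text
t: 8.43
ee_pos: [509.7, 12.1, 192.2]
eef_rot: [0.992, 0.048, 0.116, -0.006]
force: [-2.7, 1.7, 6.4]
opening: -0.2
finger_force: 3.2
```

Call:
{"method": "play_rows", "body": {"steps": [[[0,0,-0.04],[0,0,0],0],[[0,0,0],[0,0,0],0]]}}

```text
t: 8.6
ee_pos: [509.7, 12.1, 191.1]
eef_rot: [0.992, 0.048, 0.116, -0.006]
force: [-3.4, 1.6, 7.1]
opening: 0.0
finger_force: 3.6
```

Call:
{"method": "play_rows", "body": {"steps": [[[0,0,-0.04],[0,0,0],0],[[0,0,0],[0,0,0],0]]}}

```text
t: 8.77
ee_pos: [509.6, 12.1, 189.8]
eef_rot: [0.992, 0.048, 0.116, -0.006]
force: [-3.4, 1.3, 7.0]
opening: -0.0
finger_force: 3.7
```

Call:
{"method": "play_rows", "body": {"steps": [[[0,0,-0.03],[0,0,0],0],[[0,0,0],[0,0,0],0]]}}

```text
t: 8.93
ee_pos: [509.6, 12.1, 189.5]
eef_rot: [0.992, 0.048, 0.116, -0.006]
force: [-5.9, 1.1, 11.6]
opening: -0.2
finger_force: 5.6
```

Call:
{"method": "play_rows", "body": {"steps": [[[0,0,-0.025],[0,0,0],0],[[0,0,0],[0,0,0],0],[[0,0,0],[0,0,0],0],[[0,0,0],[0,0,0],0],[[0,0,0],[0,0,0],0],[[0,0,0],[0,0,0],0],[[0,0,0],[0,0,0],0]]}}

```text
t: 9.52
ee_pos: [509.7, 12.1, 189.3]
eef_rot: [0.992, 0.048, 0.117, -0.006]
force: [-8.8, 1.9, 15.7]
opening: -0.1
finger_force: 8.2
```

```bash
python3 - <<'E'
from h import *
p,d=r.capture("top");cv2.imwrite("pics/top5.png",cv2.resize(p[150:260,200:390],None,fx=4,fy=4))
g,rd,bk=masks(p);bk[:180]=0;bk[225:]=0;bk[:,:228]=0;bk[:,262:]=0
P=pts("top",bk,d);P=P[abs(P[:,2]-np.median(P[:,2]))<15];print(len(P),np.median(P,0))
s=r.read_state();print(s["t"],s["ee_pos"],s["force"],s["dq"])
E
```

```text
234 [500.67681429 107.67720348 187.80372185]
9.5667 [509.6831945   12.13574146 189.33800973] [-8.57496433  2.92322634 16.65996497] [ 0.00087416  0.00054096 -0.00036826  0.0017192   0.00127733 -0.00130204]
```

View pics/top5.png

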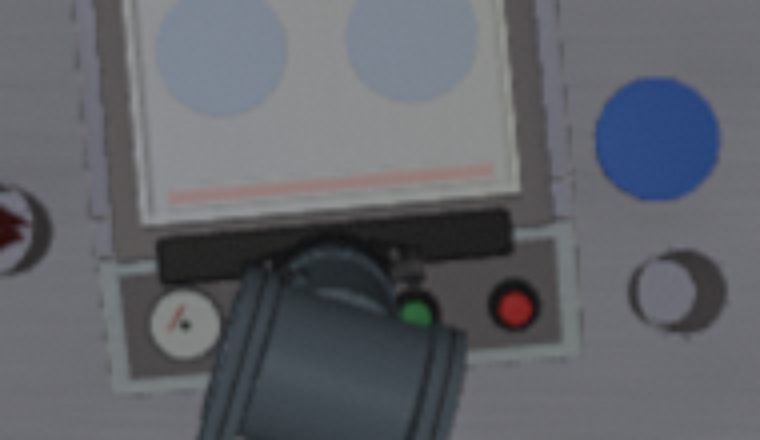

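The lid is flat: the bar top is at z 187.8 mm against 188 mm when shut. It is held at about 16 N and not moving, and the keys at (415,312) and (515,308) are clear. I'm handing in.

```bash
python3 -c "
from rig import r
print(r.finish_job())"
```

```text
the job is handed in; nothing more can be done
None
```

I pressed the green start key to its stop and let it go, then pushed the lid flat shut and handed in with the fingertips still holding it down at about 16 N; the red key was never touched, and no verdict came back.

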